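# Shut and lock the tile display case

### The arm

A 6-joint arm with a two-finger parallel gripper is mounted at the origin on the work surface. World frame = base frame: x ahead of the robot, y to its left, z up, the work surface at z = 0. Lengths are in mm, angles in rad, forces in N, time in s.
With the tool pointing down it reaches from about 350 to 775 mm from the base axis. Payload 7.3 kg.
Tool frame: the origin (TCP) lies on the centre line of the jaws, within the pads' length; the fingertips stand 22 mm ahead of it and the grasp point (between the pads) lies 3 mm ahead of it; x points along the fingers, z is the direction in which the jaws open and shut, and the axes are right-handed (so a half turn about x gives the same grasp; the last joint's range is limited). The gripper opens to 92 mm and grips with 3 to 60 N. Pads are 19 mm wide; open, the fingers measure 130 mm over their backs; the gripper's body (75 mm by 190 mm) begins 47 mm behind the grasp point.
Start: joints at [-1.468, 0.342, 1.524, -0, 1.275, -0.146], TCP at [129.298, -508.847, 248.741] pointing down, gripper open.
Joint ranges: [-2.53, 2.53], [-0.77, 2.02], [0.04, 2.7], [-1, 4.14], [0.28, 2.66], [-3.11, 3.11]. Speed limits (rad/s): [2.57, 2.57, 3.14, 3.14, 3.14, 3.14].

### API

Orientations are given as [roll, pitch, yaw] about the fixed x, y, z axes, in that order (R = Rz(yaw) Ry(pitch) Rx(roll)).
In Python, from plant import readout, imaging, bot gives the robot as it stands.
- The arm moves only by the tool arm_command, never from a script. Its argument "plan" is a list of rows, each an object of numbers: "tx", "ty", "tz": the shift along the tool's x, y, z in cm; "wx", "wy", "wz": the turn, a rotation vector about the tool's x, y, z in rad; "jaw": the opening, from -1 (shut) to 1 (fully open). In form: [{"tx": .., "ty": .., "tz": .., "wx": .., "wy": .., "wz": .., "jaw": ..}, ...]. A call has 1 to 20 rows; each row shifts and turns the commanded pose from where the row before left it, along the tool's axes as they then stand; what a row does not reach is not made up. A row lasts 1/10 s, in which the tool goes at most 50 mm and 8.59 degrees, less where a joint would pass 70% of its speed; a pose out of reach is approached as far as the arm can. A call with a gripper value outside its range is refused whole. The fingers move at their own pace and stop on an object; the grip force is fixed at half the most. Time passes only in rows, so rows that do not move let the fingers close. It gives the time, the measured TCP pose, the force and the opening at its end, in the units of the state.
- readout.get_obs(): the state, without advancing time (a new reading comes with each control period).
- imaging.capture(name): name is "scene" or "side" or "wrist"; returns the picture (400x640x3 uint8, blue, green, red); there is no depth.
- imaging.get_calibration(name): a dict with "fx", "fy", "cx", "cy" (pixels), "dist" ([k1, k2, p1, p2, k3] as OpenCV has them; the pictures are not rectified), "position" and "rotation" of the camera in the world; the wrist camera has in their place "mount" (4x4, takes a point from camera to tool coordinates, whose origin is the TCP and whose axes are the tool frame's). Camera axes: x right, y up, looking along -z (the intrinsics and any distortion apply to the point x, -y, -z); pixel columns grow to the right and rows downward; lengths in mm; the calibration is good to about 2 mm. A picture is of the moment at which its call begins: read the wrist's pose just before it. get_calibration takes no time and is no camera call.
- bot.close_job(): hands the job in, once; it reports no verdict.
The state is a dict: "time": time; "joint_positions": joint angles; "dq": joint speeds; "tau": joint torques, N m; "tool_pos": TCP position; "tcp_rot": TCP orientation; "contact_force": force on the tool from outside, world axes, zero at the start; "moment": the same for the moment, N m; "grip_width": finger opening in mm.
Only numpy, scipy, OpenCV 4.12 (cv2) and the standard library are available. Lean on these libraries where they do the work, as an engineer would, in place of code of your own. Each camera call takes 0.05 s, during which the arm holds its last target.

### The job

The two tiles are in; now close up the display case. Lower the raised lid fully shut, then take the T-key from its wooden rest, pass its T-head down through the slot in the lid's tongue and through the keeper below until its collar sits on the lid, and turn it a quarter turn so that it locks; leave it standing there. Do not disturb the tiles, the cup, the rib or the spoon.

Things in the scene. Friction and masses are not known exactly. Their poses are not given: they have to be found in the camera images.
- case: Fixed clear acrylic case on a shelf board whose top is 18 mm above the work surface: 160 mm (its x) by 220 mm (y) by 70 mm high, open on top, walls 5 mm. Origin: centre of its underside; x points from the front (tongue side) to the hinge side, y left, z up. A steel keeper plate juts from its front under the lid's tongue.
- keeper_mid (a point): Fixed point of the case, middle of the keeper's range: 104 mm in front of the case's centre, 62 mm up, level with the keeper's top. Keeper plate: 40 mm (x) by 74 mm (y), 8 mm thick, one slot 40 mm (case y) by 14 mm (x) right through. It is clamped fast with the slot centre anywhere within 9 mm left or right (case y) of this point: not measured, feel or look for it. Free space below.
- lid (a joint): Lid angle about the hinge along the case's y at the rear top edge: 0 shut, grows as it rises; starts at 0.75 to 1.25 rad. Stiff hinge: stays where left, about 3 N at the tongue moves it. Clear plate 6 mm thick, 160 by 220 mm, with a tongue 48 mm long and 90 mm wide in the middle of its front edge (208 mm from hinge to tip). No handle: push its outer face down.
- lid_hinge (a point): Middle of the hinge line, at the height of the shut lid's underside: 80 mm behind the case's centre and 70 mm up.
- lid_slot (a point): Centre of the slot in the lid's tongue, on the lid's outer (top) face, 184 mm from the hinge line. The slot is 62 mm along y, 18 mm along x, right through. With the lid shut it lies 104 mm in front of the case's centre and 76 mm above the case's underside.
- key: Loose steel T-key, 74 mm high, about 0.2 kg, upright. Origin: centre of the T-head's underside; z up; y along T-head and handle bar, which are parallel. T-head 36 mm (y) by 10 mm (x) by 8 mm high; shank 9 mm thick up to 34 mm; collar; neck 12 mm thick from 40 to 50 mm; bar above. Enters with the bar along the case's y; locked, the bar lies along the case's x; turn either way.
- key_collar (a point): Centre of the underside of the key's round collar (32 mm across, 6 mm thick), 34 mm above the key's origin. The collar cannot pass the lid's slot: seated, it rests on the lid's outer face, with the key's origin 42 mm above the case's underside and the top of the T-head 4 mm below the keeper.
- key_bar (a point): Centre of the key's handle bar, 62 mm above the key's origin. The bar is 70 mm (y) by 16 mm (x) by 24 mm high (50 to 74 mm above the origin): grasp it across its 16 mm.
- rest: Fixed wooden rest on the shelf board, left or right of the case, 80 by 80 by 50 mm: two upright blocks 70 mm long (its y), 22 mm thick, with a 15 mm gap between. The key hangs in the gap by its collar, bar along the rest's y, key origin 16 mm above the rest's underside; lift it straight up 40 mm to clear. Origin: centre of the underside.
- tile_left: Oribe green glazed tile 85 by 85 by 8 mm lying loose on the case's floor, left half; origin centre of its underside. To be left alone.
- tile_right: The same, in the right half of the case.
- cup: Stoneware cup, 72 mm across and 75 mm high, loose on the shelf board on the other side of the case from the rest; origin centre of its underside. Bystander.
- rib: Dark grey hard silicone rib, oblong with round ends, 140 mm (y) by 50 mm by 7 mm, lying on the shelf board at the rear right; origin centre of its underside. Bystander.
- spoon: Stainless measuring spoon, 160 mm long along its x, lying on the shelf board at the rear left; origin on its underside. Bystander.
Mind the look-alikes: they are no part of the job. Leave any blue or orange look-alike of the key alone.

How it is judged (in metres and radians):
On the way, in this order (a step that is already met when the one before it is completed fails the run):
1. the lid is fully shut (within 0.035 rad) (value of joint lid below 0.035 rad), for 0.2 s.
2. the T-head is down through the lid's slot and the keeper's slot, still lengthwise in the slot (value of joint lid below 0.035 rad and z of key in the frame of case below 0.0455 m and horizontal distance between key and lid_slot below 0.025 m and angle between the y axis of key and the y axis of case, either way round below 0.4 rad), for 0.1 s.
At the end, for the whole second after the job is handed in: The lid is shut (within 0.035 rad) and the key stands upright and at rest in the slot, its head below the keeper (origin less than 45.5 mm above the case's underside, within 25 mm of the slot's centre), its bar turned across the slot (at least 1.22 rad, 70 degrees, from the case's y) (value of joint lid below 0.035 rad and z of key in the frame of case below 0.0455 m and horizontal distance between key and lid_slot below 0.025 m and angle between the y axis of key and the y axis of case, either way round above 1.22 rad and angle between key's own z axis and vertical below 0.15 rad and linear speed of key below 0.02 m/s); the robot touches nothing.
It fails at once if a tile is shifted by more than 20 mm (distance of any of tile_left, tile_right from where it was at the start of the episode above 0.02 m).
It fails at once if the cup, the rib or the spoon is shifted by more than 20 mm (distance of any of cup, rib, spoon from where it was at the start of the episode above 0.02 m).
It fails at once if the cup is tipped (angle between cup's own z axis and vertical above 0.5 rad).
It also fails if it takes over 64 s, if anything falls off the work surface, if the arm or the gripper's body presses on something with over 40 N, if the wrist force passes 120 N, or if a joint passes its speed limit or range.

## Working session

There is one attempt and no reset: what is moved stays moved. The work goes in short steps, Python scripts to look and compute and a tool call to move; the robot and the scene stay as the last step left them, time stands still between calls to the robot, and variables do not carry over. Pictures are saved under pics/ and viewed, and the job is handed in when it is done.

Besides the shell and the picture viewer there is one more tool, called after "Call:" as name(argument=value, ...) on one line, values as JSON. arm_command: Moves the arm, as the interface text tells. Its arguments: {"type":"object","properties":{"plan":{"type":"array"}},"required":["plan"]}

```bash
mkdir -p pics; ls; python3 - <<'E'
from plant import readout, imaging, bot
import cv2
for n in ["scene","side","wrist"]:
    o=readout.get_obs()
    im=imaging.capture(n); cv2.imwrite(f"pics/{n}0.png",im)
    print(n,imaging.get_calibration(n))
print(o)
E
```

```text
pics
scene {'fx': 459.59055385156984, 'fy': 459.59055385156984, 'cx': 321.7344225716205, 'cy': 190.10719407048302, 'dist': array([0.03041688, 0.        , 0.        , 0.        , 0.        ]), 'position': array([1395.13902531,  390.76005971,  881.92100098]), 'rotation': array([0.90009485, 0.02091187, 2.05592669])}
side {'fx': 470.24292269920915, 'fy': 470.24292269920915, 'cx': 315.3962376839181, 'cy': 207.17147760567053, 'dist': array([-0.08186909,  0.        ,  0.        ,  0.        ,  0.        ]), 'position': array([  75.56601487, -976.09980013, 1037.99000497]), 'rotation': array([ 0.79694402,  0.01092614, -0.48587942])}
wrist {'fx': 307.95423298233715, 'fy': 307.95423298233715, 'cx': 316.64347664314937, 'cy': 201.1970524951491, 'dist': array([0.01284707, 0.        , 0.        , 0.        , 0.        ]), 'mount': array([[ 2.22422317e-05,  2.81161256e-01, -9.59660538e-01,
        -1.36124434e+02],
       [-7.70728087e-04,  9.59660258e-01,  2.81161156e-01,
         7.61639529e+01],
       [ 9.99999703e-01,  7.33383679e-04,  2.38043862e-04,
        -4.65662118e-01],
       [ 0.00000000e+00,  0.00000000e+00,  0.00000000e+00,
         1.00000000e+00]])}
{'time': 0.1, 'joint_positions': array([-1.46801993e+00,  3.42663422e-01,  1.52488549e+00,  1.96758293e-06,
        1.27538784e+00, -1.46029924e-01]), 'dq': array([-0.00012941, -0.00039125, -0.00294166, -0.00148862, -0.00027174,
       -0.00034875]), 'tau': array([ 3.44910295e-03, -4.32002842e+01, -2.44696462e+01,  7.19509763e-02,
        5.26475371e-02, -5.97104872e-05]), 'tool_pos': array([ 129.25417931, -508.51686258,  248.12161347]), 'tcp_rot': array([2.99416285, 1.56945222, 1.67217227]), 'contact_force': array([-0.06881406,  0.25740253,  0.14511134]), 'moment': array([-0.01296997,  0.00617842, -0.00811122]), 'grip_width': 91.71112684443072}
```

View pics/scene0.png

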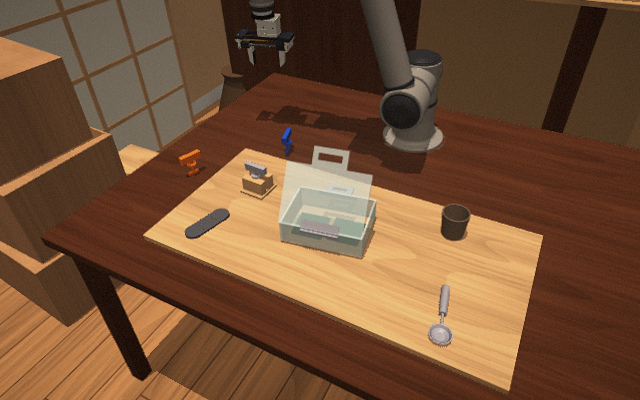

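View pics/side0.png

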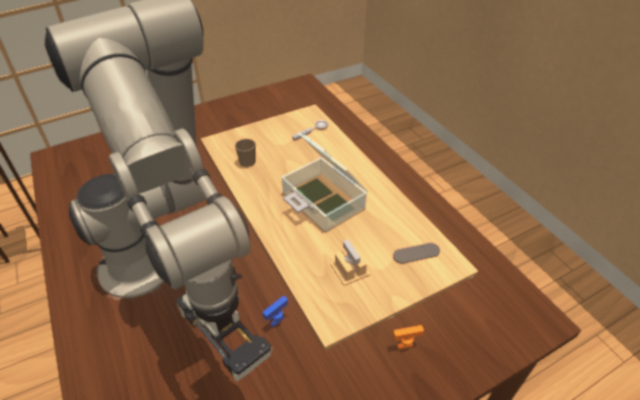

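View pics/wrist0.png

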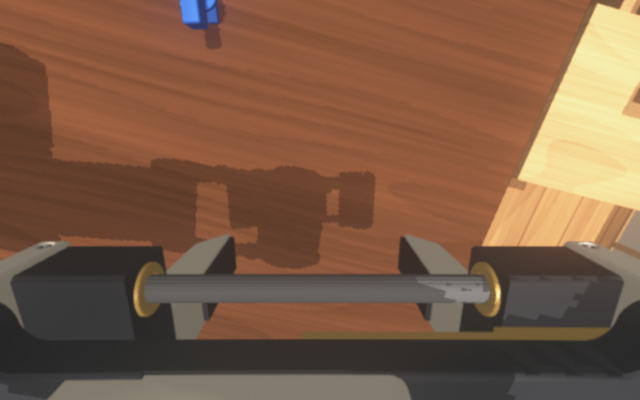

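The steel key is in the wooden rest, at scene (257,172) and side (350,252). The look-alikes are blue at scene (287,140) and orange at scene (190,160). I'll zoom in to check.

```bash
cat > h.py <<'E'
import numpy as np, cv2
from scipy.spatial.transform import Rotation as R
from plant import readout, imaging, bot
def cam(n,obs=None):
    c=imaging.get_calibration(n)
    K=np.array([[c['fx'],0,c['cx']],[0,c['fy'],c['cy']],[0,0,1]])
    if n=='wrist':
        T=toolT(obs or readout.get_obs())@c['mount']; Rc=T[:3,:3]; p=T[:3,3]
    else:
        Rc=R.from_euler('xyz',c['rotation']).as_matrix(); p=c['position']
    M=np.diag([1,-1,-1])@Rc.T
    return K,c['dist'],M,p
def toolT(o):
    T=np.eye(4);T[:3,:3]=R.from_euler('xyz',o['tcp_rot']).as_matrix();T[:3,3]=o['tool_pos'];return T
def proj(C,P):
    K,d,M,p=C; P=np.atleast_2d(P).astype(float)
    return cv2.projectPoints(P,cv2.Rodrigues(M)[0],-M@p,K,d)[0][:,0]
def ray(C,uv):
    K,d,M,p=C
    x=cv2.undistortPoints(np.array([[uv]],float),K,d)[0,0]
    v=M.T@np.array([x[0],x[1],1]); return p,v/np.linalg.norm(v)
def atz(C,uv,z):
    p,v=ray(C,uv); return p+v*(z-p[2])/v[2]
E
python3 - <<'E'
import cv2
a=cv2.imread('pics/scene0.png');b=cv2.imread('pics/side0.png')
cv2.imwrite('pics/c1.png',cv2.resize(a[130:270,225:395],None,fx=4.5,fy=4.2,interpolation=cv2.INTER_CUBIC)) 
cv2.imwrite('pics/c2.png',cv2.resize(b[120:290,265:435],None,fx=3.5,fy=3.5,interpolation=cv2.INTER_CUBIC))
E
```

```text
(no output)
```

View pics/c1.png

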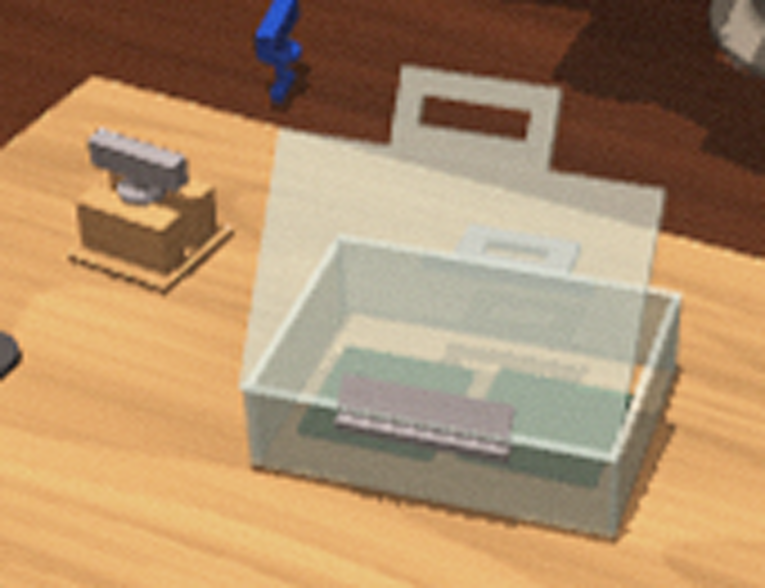

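View pics/c2.png

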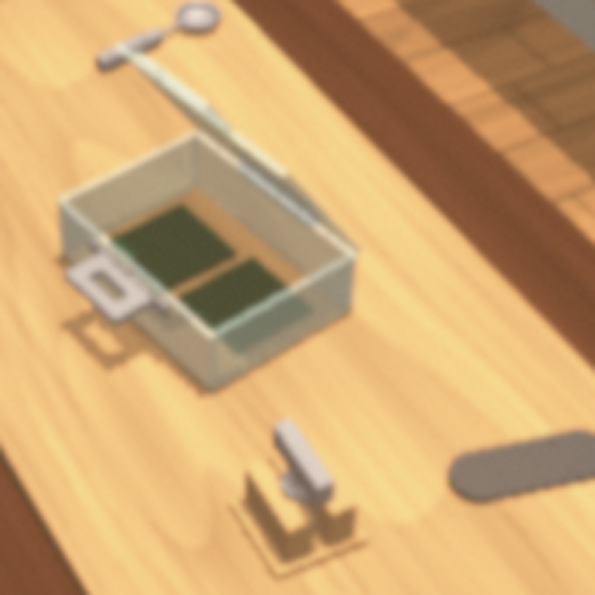

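```bash
cat > fit.py <<'E'
from h import *
from scipy.optimize import least_squares
S=cam('scene');D=cam('side')
s=lambda x,y:(225+x/4.5,130+y/4.2); d=lambda x,y:(265+x/3.5,120+y/3.5)
obs=[(S,(-80,-110,70),s(338,238)),(S,(-80,110,70),s(680,295)),(S,(80,-110,70),s(243,386)),(S,(80,110,70),s(612,458)),(S,(80,-110,0),s(255,467)),(S,(80,110,0),s(612,537)),
(D,(-80,-110,70),d(212,338)),(D,(-80,110,70),d(62,202)),(D,(80,-110,70),d(353,255)),(D,(80,110,70),d(195,135)),(D,(-80,-110,0),d(212,388)),(D,(80,-110,0),d(350,312))]
lid=[(S,(208,-45,6),s(402,66)),(S,(208,45,6),s(560,88)),(S,(160,-110,6),s(278,128)),(S,(160,110,6),s(664,188)),(D,(208,45,6),d(120,47))]
def case(P,q):
    c,s_=np.cos(q[2]),np.sin(q[2]);x,y,z=P
    return np.array([q[0]+c*x-s_*y,q[1]+s_*x+c*y,18+z])
def lidp(P,a): # r from hinge, y, height
    r,y,h=P; return (80-r*np.cos(a)+h*np.sin(a)*1, y, 70+r*np.sin(a)+h*np.cos(a))
def res(q):
    e=[proj(C,case(P,q))[0]-uv for C,P,uv in obs]+[proj(C,case(lidp(P,q[3]),q))[0]-uv for C,P,uv in lid]
    return np.ravel(e)
if __name__=='__main__':
    r=least_squares(res,[600,0,0,1.0]);print(r.x);print(res(r.x).reshape(-1,2).round(1))
    q=r.x
    print('slot',case((-104,0,76),q),'tip',case(lidp((208,0,6),q[3]),q))
    print('keeper slot',atz(S,s(515,247),80),atz(D,d(108,287),80), 'mid',case((-104,0,62),q))
    for C,f,pts in [(S,s,[(92,135),(187,163)]),(D,d,[(283,425),(325,490)])]:
        for p in pts: print(atz(C,f(*p),108))
E
python3 fit.py
```

```text
[ 5.85838021e+02 -3.43834344e+01  1.78073630e-01  9.47384582e-01]
[[-0.6 -1.2]
 [ 0.  -1. ]
 [-0.6  0.4]
 [ 1.1  0.4]
 [-1.2  0.6]
 [ 0.2  1.3]
 [-0.8 -0.3]
 [-2.4 -0.9]
 [ 0.7 -0.5]
 [-0.1 -1.9]
 [-0.9  2.1]
 [ 0.1 -0.1]
 [ 0.3 -0.3]
 [ 0.3 -0.1]
 [ 0.4 -0.1]
 [ 0.1 -0.1]
 [ 3.1  2.2]]
slot [483.48259983 -52.80536988  94.        ] tip [549.85534319 -40.85959915 260.37625817]
keeper slot [481.36432134 -53.54285901  80.        ] [483.67014378 -57.45096015  80.        ] mid [483.48259983 -52.80536988  80.        ]
[ 521.91107872 -342.30913613  108.        ]
[ 522.66371578 -267.69771967  108.        ]
[ 521.28329477 -282.10535329  108.        ]
[ 516.19521012 -350.8354998   108.        ]
```

```bash
cat >> h.py <<'E'
def down(phi):
    # tool pointing down, jaw axis (tool z) at world angle phi
    x=np.array([0,0,-1.]);z=np.array([np.cos(phi),np.sin(phi),0]);y=np.cross(z,x)
    return np.c_[x,y,z]
def delta(pos,Rm,o=None):
    o=o or readout.get_obs();T=toolT(o)
    t=T[:3,:3].T@(np.array(pos)-T[:3,3])/10; w=R.from_matrix(T[:3,:3].T@Rm).as_rotvec()
    return t.round(2),w.round(4)
E
python3 - <<'E'
from h import *
o=readout.get_obs();print(toolT(o).round(3))
from fit import *
q=[585.8,-34.4,.178,.947]
for a in [1.05,.947,.8,.6,.4,.2,.05,0]:
    P=case((80-170*np.cos(a)+6*np.sin(a)+9.5,0,70+170*np.sin(a)+6*np.cos(a)),q); print(a,P.round(1))
E
```

```text
[[-0.00000e+00  9.69000e-01  2.46000e-01  1.29276e+02]
 [ 1.00000e-03  2.46000e-01 -9.69000e-01 -5.08575e+02]
 [-1.00000e+00  0.00000e+00 -1.00000e-03  2.48242e+02]
 [ 0.00000e+00  0.00000e+00  0.00000e+00  1.00000e+00]]
1.05 [595.8 -32.6 238.4]
0.947 [580.9 -35.3 229.5]
0.8 [561.6 -38.8 214.1]
0.6 [539.1 -42.8 188.9]
0.4 [522.1 -45.9 159.7]
0.2 [511.1 -47.8 127.7]
0.05 [507.1 -48.6 102.5]
0 [506.6 -48.7  94. ]
```

Call:
arm_command(plan=[{"tx":-1.5,"ty":1.6,"tz":-1.0,"jaw":-1},{"tx":-1.5,"ty":3.0,"tz":-1.8,"jaw":-1},{"tx":-1.6,"ty":3.7,"tz":-2.2,"jaw":-1},{"tx":-1.6,"ty":3.7,"tz":-2.2,"jaw":-1},{"ty":3.7,"tz":-2.2,"jaw":-1},{"ty":3.7,"tz":-2.2,"jaw":-1},{"ty":3.7,"tz":-2.2,"jaw":-1},{"ty":3.7,"tz":-2.2,"jaw":-1},{"ty":3.7,"tz":-2.2,"jaw":-1},{"ty":3.7,"tz":-2.2,"jaw":-1},{"ty":3.7,"tz":-2.2,"jaw":-1},{"ty":3.7,"tz":-2.2,"jaw":-1},{"ty":3.7,"tz":-2.2,"jaw":-1},{"ty":3.7,"tz":-2.2,"jaw":-1},{"ty":3.7,"tz":-2.2,"jaw":-1},{"ty":3.7,"tz":-2.2,"jaw":-1},{"ty":2.0,"tz":-1.4,"wx":0.04,"jaw":-1},{"wx":0.03,"jaw":-1},{"jaw":-1}])

```text
invalid input at $.plan[0]: expected keys tx, ty, tz, wx, wy, wz, jaw
```

```bash
python3 - <<'E'
from h import *
o=readout.get_obs();T=toolT(o);print(T.round(3),o['contact_force'],o['grip_width'],o['time'])
for n in ('side','wrist'): cv2.imwrite(f'pics/{n}1.png',imaging.capture(n))
b=cv2.imread('pics/side1.png');cv2.imwrite('pics/side1c.png',cv2.resize(b[50:290,180:435],None,fx=2.5,fy=2.5,interpolation=cv2.INTER_CUBIC))
E
```

```text
[[-0.00000e+00  9.69000e-01  2.46000e-01  1.29276e+02]
 [ 1.00000e-03  2.46000e-01 -9.69000e-01 -5.08575e+02]
 [-1.00000e+00  0.00000e+00 -1.00000e-03  2.48242e+02]
 [ 0.00000e+00  0.00000e+00  0.00000e+00  1.00000e+00]] [-1.12676401  0.11465643  0.23938054] 92.06426562221387 0.15
```

View pics/side1c.png

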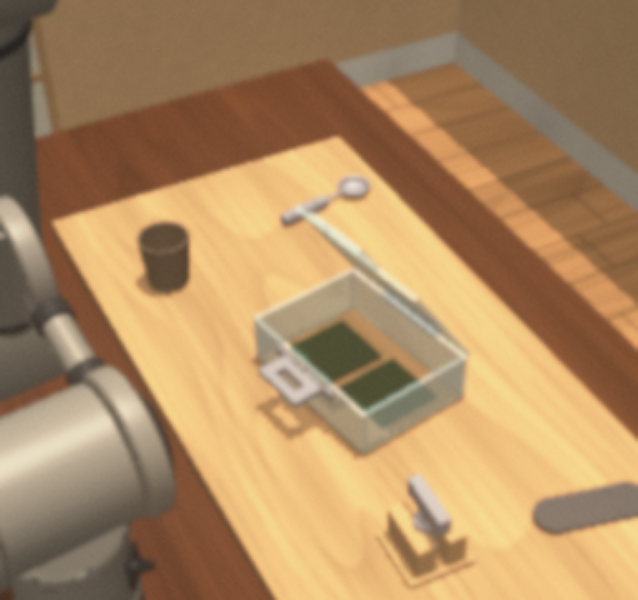

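View pics/wrist1.png

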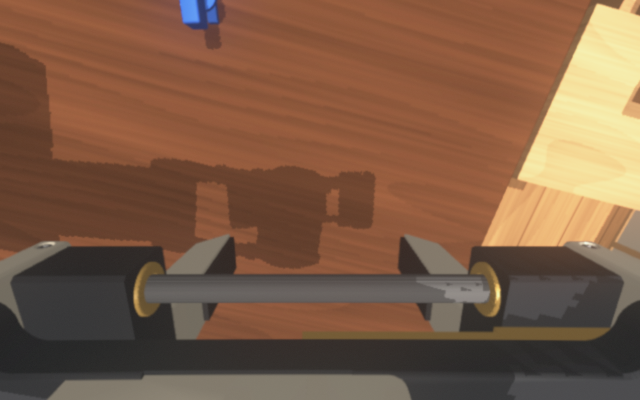

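The plan was refused because every key is required, so nothing has moved. The pictures still show the start pose. I'll resend it with all the keys.

Call:
arm_command(plan=[{"tx":-1.5,"ty":1.6,"tz":-1.0,"wx":0,"wy":0,"wz":0,"jaw":-1},{"tx":-1.5,"ty":3.0,"tz":-1.8,"wx":0,"wy":0,"wz":0,"jaw":-1},{"tx":-1.6,"ty":3.7,"tz":-2.2,"wx":0,"wy":0,"wz":0,"jaw":-1},{"tx":-1.6,"ty":3.7,"tz":-2.2,"wx":0,"wy":0,"wz":0,"jaw":-1},{"tx":0,"ty":3.7,"tz":-2.2,"wx":0,"wy":0,"wz":0,"jaw":-1},{"tx":0,"ty":3.7,"tz":-2.2,"wx":0,"wy":0,"wz":0,"jaw":-1},{"tx":0,"ty":3.7,"tz":-2.2,"wx":0,"wy":0,"wz":0,"jaw":-1},{"tx":0,"ty":3.7,"tz":-2.2,"wx":0,"wy":0,"wz":0,"jaw":-1},{"tx":0,"ty":3.7,"tz":-2.2,"wx":0,"wy":0,"wz":0,"jaw":-1},{"tx":0,"ty":3.7,"tz":-2.2,"wx":0,"wy":0,"wz":0,"jaw":-1},{"tx":0,"ty":3.7,"tz":-2.2,"wx":0,"wy":0,"wz":0,"jaw":-1},{"tx":0,"ty":3.7,"tz":-2.2,"wx":0,"wy":0,"wz":0,"jaw":-1},{"tx":0,"ty":3.7,"tz":-2.2,"wx":0,"wy":0,"wz":0,"jaw":-1},{"tx":0,"ty":3.7,"tz":-2.2,"wx":0,"wy":0,"wz":0,"jaw":-1},{"tx":0,"ty":3.7,"tz":-2.2,"wx":0,"wy":0,"wz":0,"jaw":-1},{"tx":0,"ty":3.7,"tz":-2.2,"wx":0,"wy":0,"wz":0,"jaw":-1},{"tx":0,"ty":2.0,"tz":-1.4,"wx":0.04,"wy":0,"wz":0,"jaw":-1},{"tx":0,"ty":0,"tz":0,"wx":0.03,"wy":0,"wz":0,"jaw":-1},{"tx":0,"ty":0,"tz":0,"wx":0,"wy":0,"wz":0,"jaw":-1}])

```text
time: 2.15
tool_pos: [609.0, -24.0, 311.2]
tcp_rot: [-2.48, 1.571, 2.413]
contact_force: [0.3, -0.2, -0.1]
grip_width: 0.3
```

```bash
python3 - <<'E'
from h import *
o=readout.get_obs();T=toolT(o);print(T.round(3),o['contact_force'],o['grip_width'],o['time'])
for n in ('side','wrist'): cv2.imwrite(f'pics/{n}2.png',imaging.capture(n))
b=cv2.imread('pics/side2.png');cv2.imwrite('pics/side2c.png',cv2.resize(b[50:290,180:435],None,fx=2.5,fy=2.5,interpolation=cv2.INTER_CUBIC))
E
```

```text
[[-0.00000e+00  9.84000e-01  1.80000e-01  6.09043e+02]
 [ 0.00000e+00  1.80000e-01 -9.84000e-01 -2.40050e+01]
 [-1.00000e+00 -0.00000e+00 -0.00000e+00  3.11177e+02]
 [ 0.00000e+00  0.00000e+00  0.00000e+00  1.00000e+00]] [ 0.27715629 -0.21556568 -0.11282895] 0.2719323843965815 2.15
```

View pics/side2c.png

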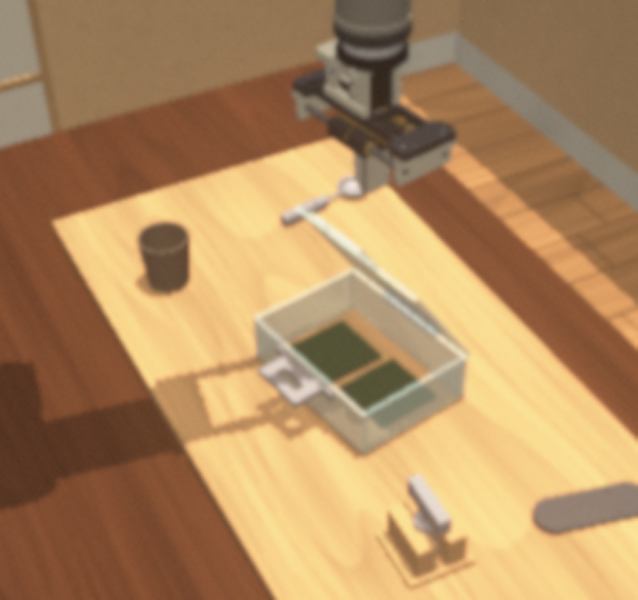

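View pics/wrist2.png

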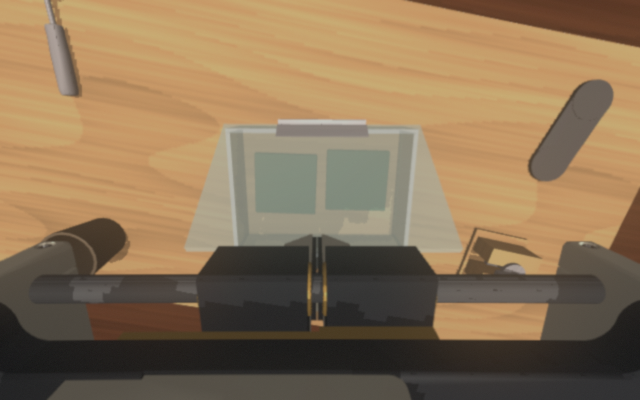

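Call:
arm_command(plan=[{"tx":2.5,"ty":-0.6,"tz":0.6,"wx":0,"wy":0,"wz":0,"jaw":-1},{"tx":2.4,"ty":-0.6,"tz":0,"wx":0,"wy":0,"wz":0,"jaw":-1},{"tx":0.6,"ty":-1.0,"tz":0,"wx":0,"wy":0,"wz":0,"jaw":-1},{"tx":0.45,"ty":-0.75,"tz":0,"wx":0,"wy":0,"wz":0,"jaw":-1},{"tx":0.75,"ty":-1.0,"tz":0,"wx":0,"wy":0,"wz":0,"jaw":-1},{"tx":0.8,"ty":-1.0,"tz":0,"wx":0,"wy":0,"wz":0,"jaw":-1}])

```text
time: 2.85
tool_pos: [561.8, -40.8, 236.9]
tcp_rot: [1.301, 1.567, -0.092]
contact_force: [1.9, -0.4, 0.9]
grip_width: 0.4
```

```bash
python3 - <<'E'
from h import *
b=imaging.capture('side');cv2.imwrite('pics/side3c.png',cv2.resize(b[50:290,180:435],None,fx=2.5,fy=2.5,interpolation=cv2.INTER_CUBIC))
E
```

```text
(no output)
```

View pics/side3c.png

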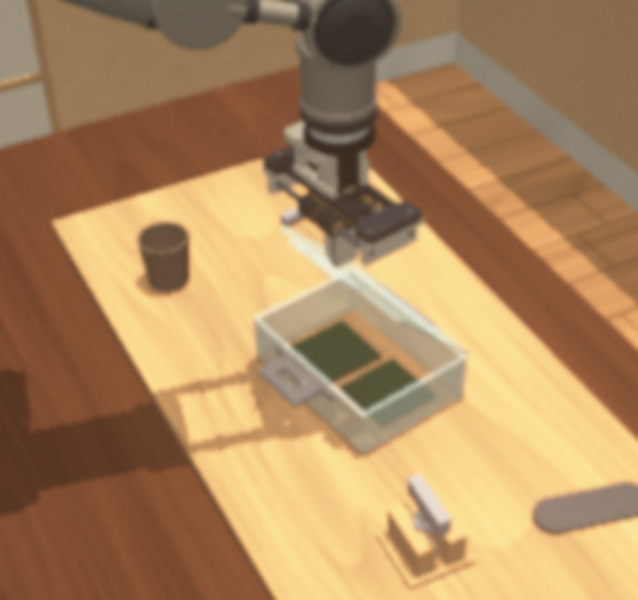

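Call:
arm_command(plan=[{"tx":1.2,"ty":-1.2,"tz":0,"wx":0,"wy":0,"wz":0,"jaw":-1},{"tx":1.3,"ty":-1.1,"tz":0,"wx":0,"wy":0,"wz":0,"jaw":-1},{"tx":1.4,"ty":-0.95,"tz":0,"wx":0,"wy":0,"wz":0,"jaw":-1},{"tx":1.5,"ty":-0.8,"tz":0,"wx":0,"wy":0,"wz":0,"jaw":-1},{"tx":1.6,"ty":-0.65,"tz":0,"wx":0,"wy":0,"wz":0,"jaw":-1},{"tx":1.6,"ty":-0.5,"tz":0,"wx":0,"wy":0,"wz":0,"jaw":-1},{"tx":0.85,"ty":-0.2,"tz":0,"wx":0,"wy":0,"wz":0,"jaw":-1},{"tx":0.8,"ty":-0.1,"tz":0,"wx":0,"wy":0,"wz":0,"jaw":-1},{"tx":0.7,"ty":0,"tz":0,"wx":0,"wy":0,"wz":0,"jaw":-1},{"tx":0.5,"ty":0,"tz":0,"wx":0,"wy":0,"wz":0,"jaw":-1}])

```text
time: 3.9
tool_pos: [507.5, -50.4, 121.0]
tcp_rot: [-0.115, 1.571, -1.506]
contact_force: [-1.2, -0.5, 1.3]
grip_width: 0.3
```

Call:
arm_command(plan=[{"tx":0.3,"ty":0,"tz":0,"wx":0,"wy":0,"wz":0,"jaw":-1},{"tx":0.2,"ty":0,"tz":0,"wx":0,"wy":0,"wz":0,"jaw":-1},{"tx":0,"ty":0,"tz":0,"wx":0,"wy":0,"wz":0,"jaw":-1}])

```text
time: 4.2
tool_pos: [507.6, -50.3, 116.3]
tcp_rot: [1.223, 1.57, -0.169]
contact_force: [-0.1, -0.1, 0.2]
grip_width: 0.8
```

Call:
arm_command(plan=[{"tx":0.2,"ty":0,"tz":0,"wx":0,"wy":0,"wz":0,"jaw":-1},{"tx":0,"ty":0,"tz":0,"wx":0,"wy":0,"wz":0,"jaw":-1}])

```text
time: 4.4
tool_pos: [507.7, -50.3, 116.1]
tcp_rot: [1.081, 1.569, -0.311]
contact_force: [-5.5, -0.0, 17.8]
grip_width: 0.5
```

```bash
python3 - <<'E'
from h import *
b=imaging.capture('side');cv2.imwrite('pics/side4c.png',cv2.resize(b[50:290,180:435],None,fx=2.5,fy=2.5,interpolation=cv2.INTER_CUBIC))
E
```

```text
(no output)
```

View pics/side4c.png

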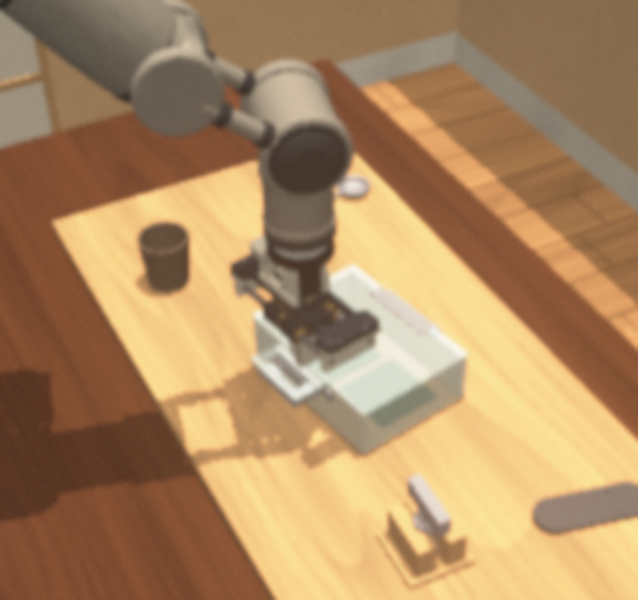

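Call:
arm_command(plan=[{"tx":-3.0,"ty":0,"tz":0,"wx":0,"wy":0,"wz":0,"jaw":-1},{"tx":-3.5,"ty":-0.8,"tz":2.3,"wx":0,"wy":0,"wz":0,"jaw":-1},{"tx":-3.5,"ty":-0.8,"tz":2.3,"wx":0,"wy":0,"wz":0,"jaw":-1},{"tx":-3.5,"ty":-0.8,"tz":2.3,"wx":0,"wy":0,"wz":0,"jaw":-1},{"tx":0,"ty":0,"tz":0,"wx":-0.1428,"wy":0,"wz":0,"jaw":0},{"tx":0,"ty":0,"tz":0,"wx":-0.1428,"wy":0,"wz":0,"jaw":0},{"tx":0,"ty":0,"tz":0,"wx":-0.1428,"wy":0,"wz":0,"jaw":0},{"tx":0,"ty":0,"tz":0,"wx":-0.1428,"wy":0,"wz":0,"jaw":0},{"tx":0,"ty":0,"tz":0,"wx":-0.1428,"wy":0,"wz":0,"jaw":0},{"tx":0,"ty":0,"tz":0,"wx":-0.1428,"wy":0,"wz":0,"jaw":0},{"tx":0,"ty":0,"tz":0,"wx":-0.1428,"wy":0,"wz":0,"jaw":0},{"tx":0,"ty":0,"tz":0,"wx":-0.1428,"wy":0,"wz":0,"jaw":0},{"tx":0,"ty":0,"tz":0,"wx":-0.1428,"wy":0,"wz":0,"jaw":0},{"tx":0,"ty":0,"tz":0,"wx":-0.1428,"wy":0,"wz":0,"jaw":0},{"tx":0,"ty":0,"tz":0,"wx":-0.1428,"wy":0,"wz":0,"jaw":0},{"tx":0,"ty":0,"tz":0,"wx":0,"wy":0,"wz":0,"jaw":0},{"tx":0,"ty":0,"tz":0,"wx":0,"wy":0,"wz":0,"jaw":0}])

```text
time: 6.15
tool_pos: [496.1, -122.4, 249.2]
tcp_rot: [-0.467, 1.571, -0.292]
contact_force: [-0.3, 0.2, -0.6]
grip_width: 45.9
```

```bash
python3 - <<'E'
from h import *
import pickle
o=readout.get_obs();pickle.dump(o,open('o5.pkl','wb'));print(toolT(o).round(3),o['joint_positions'].round(2),o['grip_width'])
for n in ('wrist','side','scene'): cv2.imwrite(f'pics/{n}5.png',imaging.capture(n))
E
```

```text
[[ 0.00000e+00 -1.74000e-01  9.85000e-01  4.96112e+02]
 [-0.00000e+00  9.85000e-01  1.74000e-01 -1.22429e+02]
 [-1.00000e+00 -0.00000e+00  0.00000e+00  2.49210e+02]
 [ 0.00000e+00  0.00000e+00  0.00000e+00  1.00000e+00]] [-0.39  0.32  1.56  0.    1.26 -0.57] 45.86078953552175
```

View pics/wrist5.png

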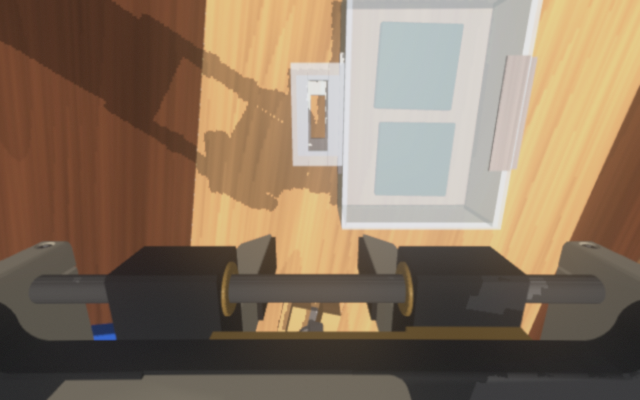

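```bash
python3 - <<'E'
from h import *
a=cv2.imread('pics/wrist5.png')
cv2.imwrite('pics/w5c.png',cv2.resize(a[55:175,275:365],None,fx=5,fy=5,interpolation=cv2.INTER_CUBIC))
E
```

```text
(no output)
```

View pics/w5c.png

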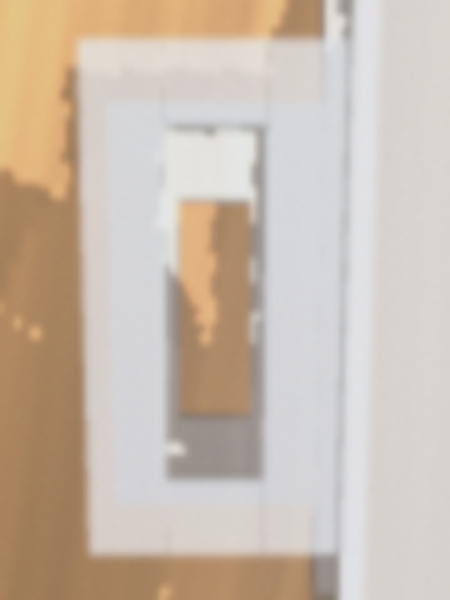

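```bash
python3 - <<'E'
from h import *
import pickle
o=pickle.load(open('o5.pkl','rb'));C=cam('wrist',o);print(C[3])
f=lambda x,y:(275+x/5,55+y/5)
def q(pts,z):
    P=np.array([atz(C,f(*p),z) for p in pts])[:,:2];print(P.round(1).tolist(),P.mean(0).round(1)); 
    d=P[0]-P[3];d2=P[1]-P[2];print('len',np.linalg.norm(d),np.linalg.norm(P[1]-P[0]),'yaw',np.arctan2(-d[0],d[1]),np.arctan2(-d2[0],d2[1]))
q([(165,125),(265,125),(262,478),(167,478)],94)
q([(180,200),(250,200),(250,413),(180,413)],80)
q([(78,40),(325,40),(315,553),(90,553)],94) # tongue
g=lambda u,v,z:atz(C,(u,v),z)[:2].round(1)
print('case top corners FR, RR',g(343,227,94),g(500,226,94))
E
```

```text
[482.76392594 -47.0050479  385.32703899]
[[471.0, -22.8], [488.4, -19.7], [499.2, -80.6], [481.6, -83.7]] [485.  -51.7]
len 61.85531304757974 17.644709644123495 yaw 0.17221164567720545 0.1757728113486081
[[475.4, -34.1], [488.3, -31.8], [495.4, -70.3], [482.0, -72.7]] [485.3 -52.2]
len 39.16782530342374 13.118242237584951 yaw 0.16894672669104688 0.1820773218131081
[[453.8, -11.9], [496.1, -4.4], [511.8, -92.9], [469.5, -100.3]] [482.8 -52.4]
len 89.80424863460303 42.93361412550877 yaw 0.1752812279062215 0.17492271510593888
case top corners FR, RR [ 528.8 -153.4] [ 684.  -124.9]
```

Call:
arm_command(plan=[{"tx":-0.5,"ty":-2.3,"tz":-0.2,"wx":0,"wy":0,"wz":0,"jaw":0},{"tx":-0.5,"ty":-4.3,"tz":-0.4,"wx":0,"wy":0,"wz":0,"jaw":0},{"tx":-0.4,"ty":-4.3,"tz":-0.4,"wx":0,"wy":0,"wz":0,"jaw":0},{"tx":0,"ty":-4.3,"tz":-0.4,"wx":0,"wy":0,"wz":0,"jaw":0},{"tx":0,"ty":-4.3,"tz":-0.4,"wx":0,"wy":0,"wz":0,"jaw":0},{"tx":0,"ty":-4.3,"tz":-0.4,"wx":0,"wy":0,"wz":0,"jaw":0},{"tx":0,"ty":-2.0,"tz":-0.2,"wx":0.1,"wy":0,"wz":0,"jaw":0},{"tx":0,"ty":0,"tz":0,"wx":0.1,"wy":0,"wz":0,"jaw":0},{"tx":0,"ty":0,"tz":0,"wx":0,"wy":0,"wz":0,"jaw":0},{"tx":0,"ty":0,"tz":0,"wx":0,"wy":0,"wz":0,"jaw":0}])

```text
time: 7.3
tool_pos: [518.3, -380.3, 263.1]
tcp_rot: [2.28, 1.57, 2.261]
contact_force: [0.6, 0.1, -1.0]
grip_width: 46.0
```

```bash
python3 - <<'E'
from h import *
import pickle
o=readout.get_obs();pickle.dump(o,open('o6.pkl','wb'));print(toolT(o).round(3),o['joint_positions'].round(2),o['grip_width'],o['dq'].round(3))
a=imaging.capture('wrist');cv2.imwrite('pics/wrist6.png',a)
C=cam('wrist',o);u=proj(C,(520,-310,108))[0].astype(int);print(u)
x0,y0=max(u[0]-70,0),max(u[1]-60,0);print(x0,y0)
cv2.imwrite('pics/w6c.png',cv2.resize(a[y0:y0+120,x0:x0+140],None,fx=5,fy=5,interpolation=cv2.INTER_CUBIC))
E
```

```text
[[-0.00000e+00  1.90000e-02  1.00000e+00  5.18278e+02]
 [ 0.00000e+00  1.00000e+00 -1.90000e-02 -3.80340e+02]
 [-1.00000e+00  0.00000e+00 -0.00000e+00  2.63094e+02]
 [ 0.00000e+00  0.00000e+00  0.00000e+00  1.00000e+00]] [-0.75  0.56  1.14  0.    1.45 -0.73] 45.99369295614675 [ 0.01  -0.01   0.003  0.001  0.001 -0.002]
[316 117]
246 57
```

View pics/wrist6.png

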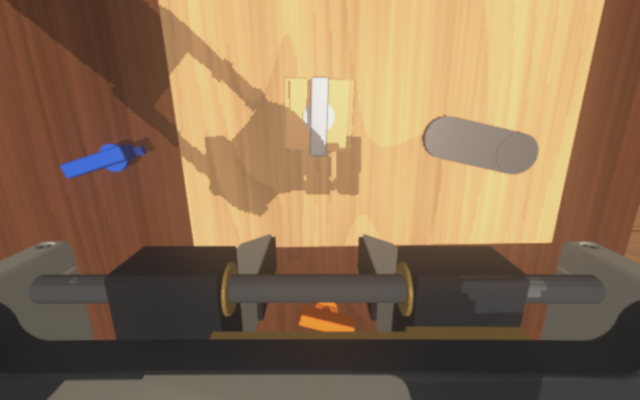

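View pics/w6c.png

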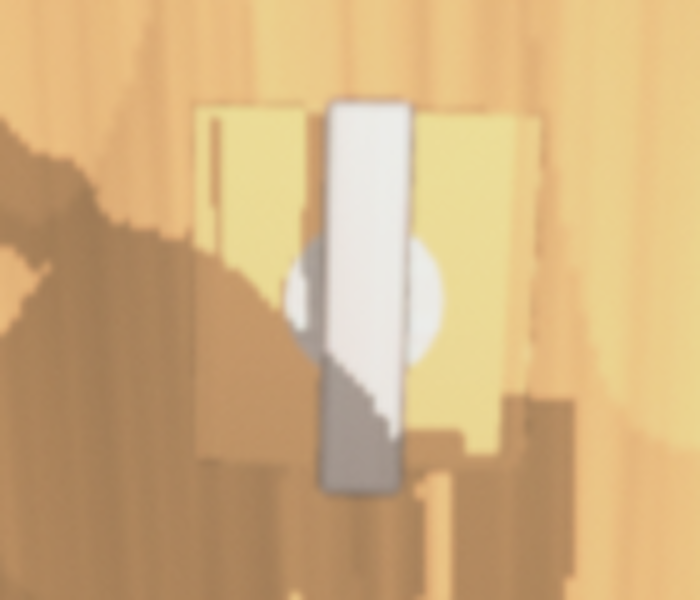

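The pale steel key sits in the wooden rest, with its bar top from wrist (320,77) to (318,155). Blue at (100,160) and orange at (325,320) are the look-alikes.

```bash
python3 - <<'E'
from h import *
import pickle
o6=pickle.load(open('o6.pkl','rb'));o5=pickle.load(open('o5.pkl','rb'))
C=cam('wrist',o6);f=lambda x,y:(246+x/5,57+y/5)
P=np.array([atz(C,f(*p),108) for p in [(328,101),(411,101),(401,493),(319,491)]]);print(P.round(1))
m=P.mean(0);d=(P[0]+P[1]-P[2]-P[3])/2;print(m,np.linalg.norm(d),np.linalg.norm(P[1]-P[0]),np.linalg.norm(P[3]-P[2]),'yaw',np.arctan2(-d[0],d[1]))
c=np.array([atz(C,f(*p),74) for p in [(285,298),(443,298)]]);print('collar',c,c.mean(0))
yaw=np.arctan2(-d[0],d[1])
print(delta([m[0],m[1],101],down(yaw),o6))
print('tool coords key',toolT(o6)[:3,:3].T@(m-toolT(o6)[:3,3]))
s=np.array([485,-51.7,94]);print('slot',toolT(o5)[:3,:3].T@(s-toolT(o5)[:3,3]))
E
```

```text
[[ 515.9 -275.4  108. ]
 [ 530.5 -275.7  108. ]
 [ 528.  -344.5  108. ]
 [ 512.6 -343.8  108. ]]
[ 521.76545317 -309.86917296  108.        ] 68.65057270326469 14.605252816999762 15.488200914855675 yaw -0.04299243579498928
collar [[ 505.83199265 -309.18153839   74.        ]
 [ 537.98202    -309.82414339   74.        ]] [ 521.90700632 -309.50284089   74.        ]
(array([16.21,  7.05,  0.22]), array([ 0.0238, -0.0002, -0.0003]))
tool coords key [155.11168673  70.48489101   2.17088578]
slot [155.20278203  71.59885504   1.34280425]
```

Call:
arm_command(plan=[{"tx":2.0,"ty":3.5,"tz":0.1,"wx":0,"wy":0,"wz":0,"jaw":0},{"tx":3.5,"ty":3.55,"tz":0.12,"wx":0,"wy":0,"wz":0,"jaw":0},{"tx":3.5,"ty":0,"tz":0,"wx":0.024,"wy":0,"wz":0,"jaw":0},{"tx":3.0,"ty":0,"tz":0,"wx":0,"wy":0,"wz":0,"jaw":0},{"tx":2.0,"ty":0,"tz":0,"wx":0,"wy":0,"wz":0,"jaw":0},{"tx":0,"ty":0,"tz":0,"wx":0,"wy":0,"wz":0,"jaw":0}])

```text
time: 7.95
tool_pos: [520.8, -308.4, 120.6]
tcp_rot: [2.538, 1.565, 2.495]
contact_force: [-0.3, -0.3, -0.2]
grip_width: 45.4
```

```bash
python3 - <<'E'
from h import *
o=readout.get_obs();print(toolT(o).round(3),delta([521.8,-309.8,101],down(-.043),o))
cv2.imwrite('pics/wrist7.png',imaging.capture('wrist'))
b=imaging.capture('side');cv2.imwrite('pics/side7c.png',cv2.resize(b[150:350,240:440],None,fx=3,fy=3,interpolation=cv2.INTER_CUBIC))
E
```

```text
[[-5.00000e-03  4.30000e-02  9.99000e-01  5.20782e+02]
 [ 3.00000e-03  9.99000e-01 -4.30000e-02 -3.08377e+02]
 [-1.00000e+00  3.00000e-03 -5.00000e-03  1.20597e+02]
 [ 0.00000e+00  0.00000e+00  0.00000e+00  1.00000e+00]] (array([ 1.96, -0.14,  0.12]), array([ 0.0001, -0.0046, -0.0032]))
```

View pics/wrist7.png

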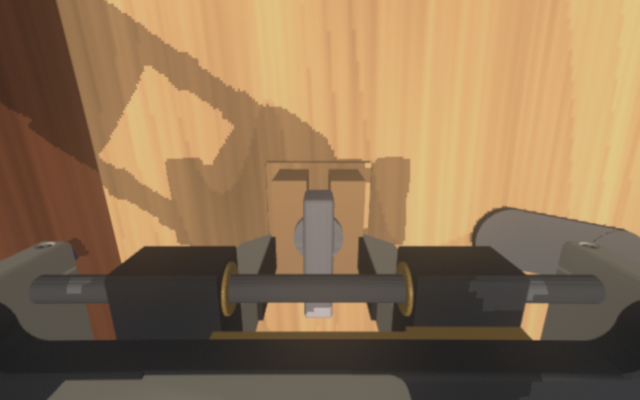

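View pics/side7c.png

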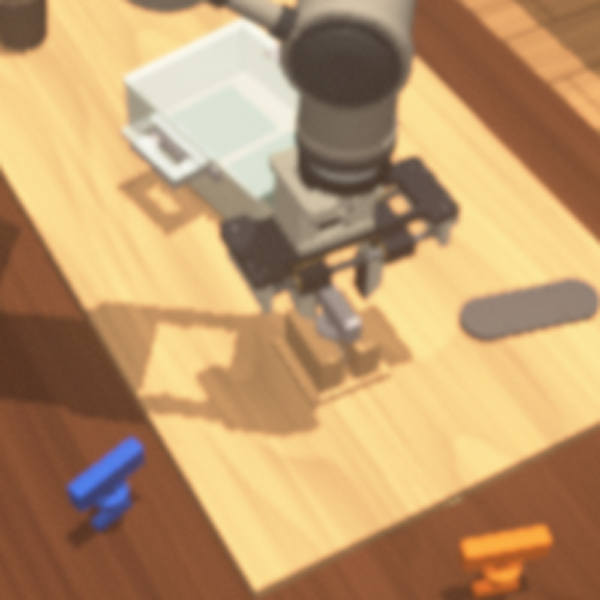

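```bash
python3 - <<'E'
from h import *
o=readout.get_obs();print(toolT(o).round(3),delta([521.8,-309.8,101],down(-.043),o),o['dq'].round(3))
E
```

```text
[[ 1.00000e-03  4.40000e-02  9.99000e-01  5.22374e+02]
 [-0.00000e+00  9.99000e-01 -4.40000e-02 -3.09997e+02]
 [-1.00000e+00 -0.00000e+00  1.00000e-03  1.23998e+02]
 [ 0.00000e+00  0.00000e+00  0.00000e+00  1.00000e+00]] (array([ 2.3 ,  0.02, -0.06]), array([-0.0009,  0.0005,  0.0004])) [-0.004 -0.021 -0.026 -0.001 -0.001  0.004]
```

Call:
arm_command(plan=[{"tx":1.0,"ty":0,"tz":0,"wx":0,"wy":0,"wz":0,"jaw":0},{"tx":0.8,"ty":0,"tz":0,"wx":0,"wy":0,"wz":0,"jaw":0},{"tx":0.5,"ty":0.02,"tz":-0.06,"wx":0,"wy":0,"wz":0,"jaw":0},{"tx":0,"ty":0,"tz":0,"wx":0,"wy":0,"wz":0,"jaw":0},{"tx":0,"ty":0,"tz":0,"wx":0,"wy":0,"wz":0,"jaw":0}])

```text
time: 8.55
tool_pos: [521.4, -310.1, 100.2]
tcp_rot: [-1.803, 1.571, -1.848]
contact_force: [-0.4, 0.9, -0.1]
grip_width: 45.6
```

```bash
python3 - <<'E'
from h import *
o=readout.get_obs();print(delta([521.8,-309.8,101],down(-.043),o),o['dq'].round(3))
E
```

```text
(array([-0.08,  0.03,  0.04]), array([-0.0023, -0.    ,  0.0001])) [ 0.    -0.005 -0.007  0.002  0.002  0.001]
```

Call:
arm_command(plan=[{"tx":0,"ty":0,"tz":0,"wx":0,"wy":0,"wz":0,"jaw":-1},{"tx":0,"ty":0,"tz":0,"wx":0,"wy":0,"wz":0,"jaw":-1},{"tx":0,"ty":0,"tz":0,"wx":0,"wy":0,"wz":0,"jaw":-1},{"tx":0,"ty":0,"tz":0,"wx":0,"wy":0,"wz":0,"jaw":-1},{"tx":0,"ty":0,"tz":0,"wx":0,"wy":0,"wz":0,"jaw":-1}])

```text
time: 9.05
tool_pos: [521.4, -310.0, 100.3]
tcp_rot: [-0.978, 1.571, -1.023]
contact_force: [0.1, 0.7, 0.6]
grip_width: 15.9
```

```bash
python3 - <<'E'
from h import *
o=readout.get_obs();print(toolT(o).round(3),o['contact_force'],o['grip_width'])
E
```

```text
[[ 0.00000e+00  4.50000e-02  9.99000e-01  5.21426e+02]
 [-0.00000e+00  9.99000e-01 -4.50000e-02 -3.09987e+02]
 [-1.00000e+00 -0.00000e+00  0.00000e+00  1.00333e+02]
 [ 0.00000e+00  0.00000e+00  0.00000e+00  1.00000e+00]] [0.05646458 0.69578311 0.55882385] 15.906808047545022
```

Call:
arm_command(plan=[{"tx":-1.0,"ty":0,"tz":0,"wx":0,"wy":0,"wz":0,"jaw":-1},{"tx":-2.0,"ty":0,"tz":0,"wx":0,"wy":0,"wz":0,"jaw":-1},{"tx":-2.5,"ty":0,"tz":0,"wx":0,"wy":0,"wz":0,"jaw":-1},{"tx":-2.5,"ty":0,"tz":0,"wx":0,"wy":0,"wz":0,"jaw":-1},{"tx":-2.0,"ty":0,"tz":0,"wx":0,"wy":0,"wz":0,"jaw":-1},{"tx":0,"ty":0,"tz":0,"wx":0,"wy":0,"wz":0,"jaw":-1}])

```text
time: 9.65
tool_pos: [522.6, -310.8, 203.8]
tcp_rot: [-0.62, 1.564, -0.665]
contact_force: [0.3, 0.3, -1.2]
grip_width: 15.8
```

```bash
python3 - <<'E'
from h import *
o=readout.get_obs();print(toolT(o).round(3),o['contact_force'],o['grip_width'],delta([484.9,-52.1,200],down(.174),o))
E
```

```text
[[ 5.00000e-03  4.50000e-02  9.99000e-01  5.22594e+02]
 [-4.00000e-03  9.99000e-01 -4.50000e-02 -3.10817e+02]
 [-1.00000e+00 -4.00000e-03  5.00000e-03  2.03833e+02]
 [ 0.00000e+00  0.00000e+00  0.00000e+00  1.00000e+00]] [ 0.2980481   0.31963649 -1.16487799] 15.810244427000825 (array([ 0.26, 25.68, -4.93]), array([-0.2191,  0.0049,  0.0043]))
```

Call:
arm_command(plan=[{"tx":0,"ty":1.7,"tz":-0.4,"wx":0,"wy":0,"wz":0,"jaw":-1},{"tx":0,"ty":3.2,"tz":-0.6,"wx":0,"wy":0,"wz":0,"jaw":-1},{"tx":0,"ty":3.2,"tz":-0.6,"wx":0,"wy":0,"wz":0,"jaw":-1},{"tx":0,"ty":3.2,"tz":-0.6,"wx":0,"wy":0,"wz":0,"jaw":-1},{"tx":0,"ty":3.2,"tz":-0.6,"wx":0,"wy":0,"wz":0,"jaw":-1},{"tx":0,"ty":3.2,"tz":-0.6,"wx":0,"wy":0,"wz":0,"jaw":-1},{"tx":0,"ty":3.2,"tz":-0.6,"wx":0,"wy":0,"wz":0,"jaw":-1},{"tx":0,"ty":3.2,"tz":-0.6,"wx":0,"wy":0,"wz":0,"jaw":-1},{"tx":0,"ty":1.5,"tz":-0.3,"wx":0,"wy":0,"wz":0,"jaw":-1},{"tx":0,"ty":0,"tz":0,"wx":-0.11,"wy":0,"wz":0,"jaw":-1},{"tx":0,"ty":0,"tz":0,"wx":-0.11,"wy":0,"wz":0,"jaw":-1},{"tx":0,"ty":0,"tz":0,"wx":0,"wy":0,"wz":0,"jaw":-1},{"tx":0,"ty":0,"tz":0,"wx":0,"wy":0,"wz":0,"jaw":-1}])

```text
time: 10.95
tool_pos: [483.9, -52.3, 199.8]
tcp_rot: [3.02, 1.57, -3.092]
contact_force: [0.3, -0.1, -2.3]
grip_width: 15.8
```

```bash
python3 - <<'E'
from h import *
o=readout.get_obs();print(toolT(o).round(3),o['contact_force'],o['grip_width'],delta([484.9,-52.1,200],down(.174),o))
E
```

```text
[[-1.00000e-03 -1.71000e-01  9.85000e-01  4.83878e+02]
 [-0.00000e+00  9.85000e-01  1.71000e-01 -5.23170e+01]
 [-1.00000e+00  0.00000e+00 -1.00000e-03  1.99752e+02]
 [ 0.00000e+00  0.00000e+00  0.00000e+00  1.00000e+00]] [ 0.31368412 -0.11355347 -2.30519376] 15.764575889764522 (array([-0.02,  0.  ,  0.1 ]), array([-0.0025, -0.0007, -0.0001]))
```

Call:
arm_command(plan=[{"tx":1.0,"ty":0,"tz":0.1,"wx":-0.003,"wy":0,"wz":0,"jaw":-1},{"tx":1.5,"ty":0,"tz":0,"wx":0,"wy":0,"wz":0,"jaw":-1},{"tx":0.8,"ty":0,"tz":0,"wx":0,"wy":0,"wz":0,"jaw":-1},{"tx":0,"ty":0,"tz":0,"wx":0,"wy":0,"wz":0,"jaw":-1},{"tx":0,"ty":0,"tz":0,"wx":0,"wy":0,"wz":0,"jaw":-1}])

```text
time: 11.45
tool_pos: [485.0, -52.0, 167.1]
tcp_rot: [3.039, 1.57, -3.067]
contact_force: [-0.6, -0.3, -0.5]
grip_width: 15.7
```

```bash
python3 - <<'E'
from h import *
o=readout.get_obs();print(toolT(o).round(3),o['contact_force'],o['grip_width'],delta([484.9,-52.1,126.3],down(.174),o))
b=imaging.capture('side');cv2.imwrite('pics/side8c.png',cv2.resize(b[130:250,240:360],None,fx=5,fy=5,interpolation=cv2.INTER_CUBIC))
b=imaging.capture('scene');cv2.imwrite('pics/scene8c.png',cv2.resize(b[120:240,270:400],None,fx=5,fy=5,interpolation=cv2.INTER_CUBIC))
cv2.imwrite('pics/wrist8.png',imaging.capture('wrist'))
E
```

```text
[[-0.00000e+00 -1.76000e-01  9.84000e-01  4.85047e+02]
 [-0.00000e+00  9.84000e-01  1.76000e-01 -5.19590e+01]
 [-1.00000e+00  0.00000e+00 -0.00000e+00  1.67101e+02]
 [ 0.00000e+00  0.00000e+00  0.00000e+00  1.00000e+00]] [-0.55157892 -0.3446845  -0.48948891] 15.657622645199977 (array([ 4.08, -0.01, -0.02]), array([ 0.0032, -0.0003, -0.    ]))
```

View pics/side8c.png

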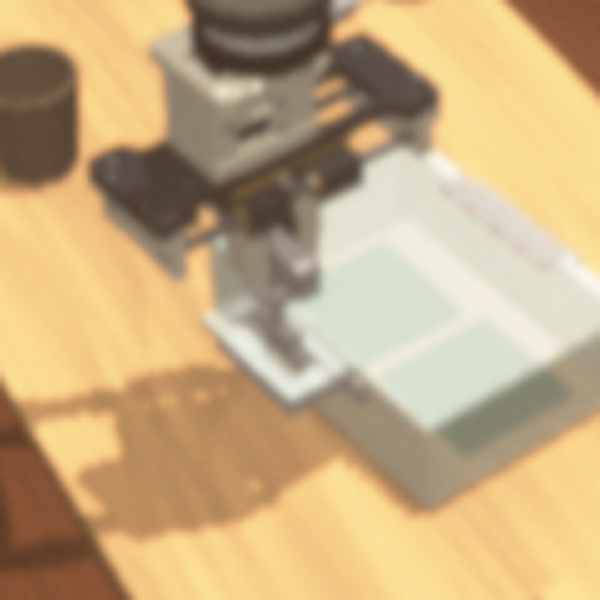

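View pics/wrist8.png

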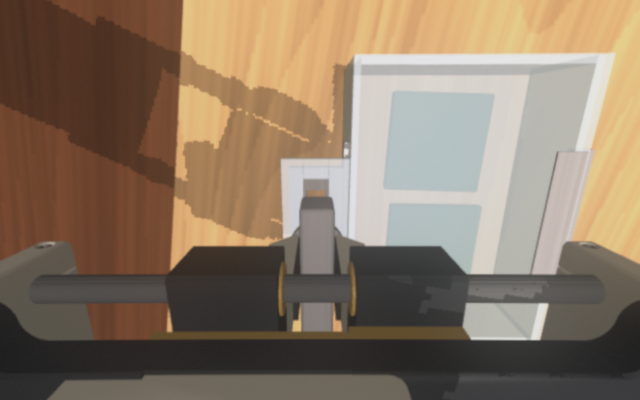

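View pics/scene8c.png

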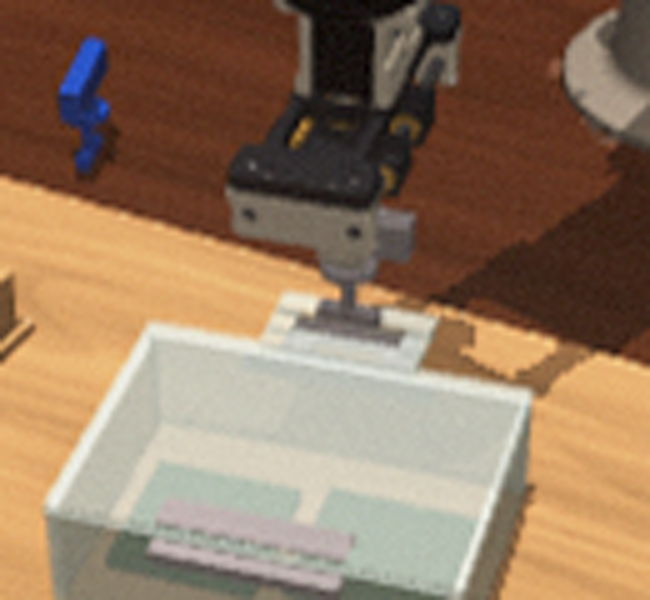

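Call:
arm_command(plan=[{"tx":0.6,"ty":0,"tz":0,"wx":0.003,"wy":0,"wz":0,"jaw":-1},{"tx":0.6,"ty":0,"tz":0,"wx":0,"wy":0,"wz":0,"jaw":-1},{"tx":0.6,"ty":0,"tz":0,"wx":0,"wy":0,"wz":0,"jaw":-1},{"tx":0,"ty":0,"tz":0,"wx":0,"wy":0,"wz":0,"jaw":-1}])

```text
time: 12.0
tool_pos: [484.3, -51.7, 148.1]
tcp_rot: [2.739, 1.569, 2.913]
contact_force: [-0.1, -0.1, -1.8]
grip_width: 15.9
```

Call:
arm_command(plan=[{"tx":0.3,"ty":0,"tz":0,"wx":0,"wy":0,"wz":0,"jaw":-1},{"tx":0.3,"ty":0,"tz":0,"wx":0,"wy":0,"wz":0,"jaw":-1},{"tx":0,"ty":0,"tz":0,"wx":0,"wy":0,"wz":0,"jaw":-1}])

```text
time: 12.3
tool_pos: [484.8, -51.8, 142.8]
tcp_rot: [2.825, 1.57, 3.0]
contact_force: [0.2, -0.3, -1.2]
grip_width: 15.9
```

Call:
arm_command(plan=[{"tx":0.5,"ty":0,"tz":0,"wx":0,"wy":0,"wz":0,"jaw":-1},{"tx":0.5,"ty":0,"tz":0,"wx":0,"wy":0,"wz":0,"jaw":-1},{"tx":0.4,"ty":0,"tz":0,"wx":0,"wy":0,"wz":0,"jaw":-1},{"tx":0,"ty":0,"tz":0,"wx":0,"wy":0,"wz":0,"jaw":-1}])

```text
time: 12.7
tool_pos: [484.6, -51.8, 128.5]
tcp_rot: [2.769, 1.569, 2.944]
contact_force: [0.0, -0.2, -1.4]
grip_width: 15.7
```

Call:
arm_command(plan=[{"tx":0.15,"ty":0,"tz":0,"wx":0,"wy":0,"wz":0,"jaw":-1},{"tx":0.1,"ty":0,"tz":0,"wx":0,"wy":0,"wz":0,"jaw":-1},{"tx":0,"ty":0,"tz":0,"wx":0,"wy":0,"wz":0,"jaw":-1}])

```text
time: 13.0
tool_pos: [485.0, -51.9, 126.7]
tcp_rot: [-1.93, 1.571, -1.755]
contact_force: [0.4, 0.5, -2.2]
grip_width: 16.0
```

Call:
arm_command(plan=[{"tx":0.1,"ty":0,"tz":0,"wx":0,"wy":0,"wz":0,"jaw":-1},{"tx":0,"ty":0,"tz":0,"wx":0,"wy":0,"wz":0,"jaw":-1},{"tx":0,"ty":0,"tz":0,"wx":0,"wy":0,"wz":0,"jaw":-1}])

```text
time: 13.3
tool_pos: [485.1, -51.9, 126.2]
tcp_rot: [-0.583, 1.57, -0.408]
contact_force: [-1.3, -0.2, 6.0]
grip_width: 15.9
```

```bash
python3 - <<'E'
from h import *
o=readout.get_obs();print(toolT(o).round(3),o['contact_force'],o['grip_width'],o['joint_positions'])
b=imaging.capture('side');cv2.imwrite('pics/side9c.png',cv2.resize(b[130:250,240:360],None,fx=5,fy=5,interpolation=cv2.INTER_CUBIC))
E
```

```text
[[ 1.00000e-03 -1.74000e-01  9.85000e-01  4.85138e+02]
 [-0.00000e+00  9.85000e-01  1.74000e-01 -5.18980e+01]
 [-1.00000e+00 -0.00000e+00  1.00000e-03  1.26240e+02]
 [ 0.00000e+00  0.00000e+00  0.00000e+00  1.00000e+00]] [-1.25124945 -0.180949    5.99156805] 15.86235273175502 [-2.63736661e-01  4.16050962e-01  1.79331256e+00 -1.38646913e-04
  9.31462509e-01 -4.38483541e-01]
```

View pics/side9c.png

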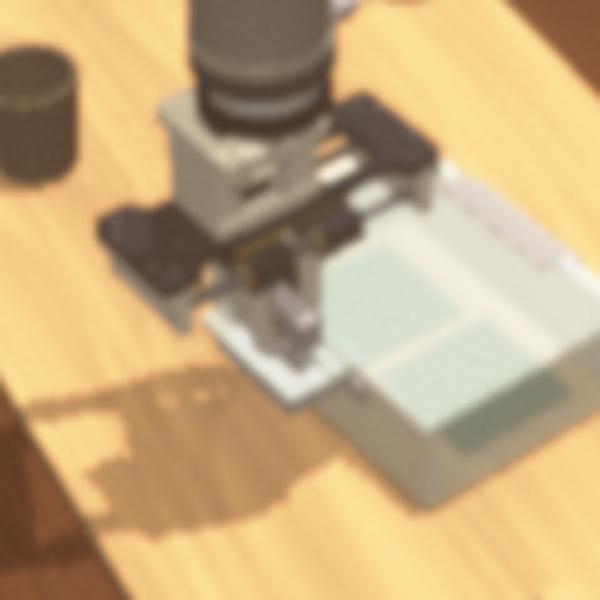

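Call:
arm_command(plan=[{"tx":-0.05,"ty":0,"tz":0,"wx":0,"wy":0,"wz":0,"jaw":-1},{"tx":0,"ty":0,"tz":0,"wx":0.05,"wy":0,"wz":0,"jaw":-1},{"tx":0,"ty":0,"tz":0,"wx":0.1,"wy":0,"wz":0,"jaw":-1},{"tx":0,"ty":0,"tz":0,"wx":0.1,"wy":0,"wz":0,"jaw":-1},{"tx":0,"ty":0,"tz":0,"wx":0.1,"wy":0,"wz":0,"jaw":-1},{"tx":0,"ty":0,"tz":0,"wx":0.1,"wy":0,"wz":0,"jaw":-1},{"tx":0,"ty":0,"tz":0,"wx":0.05,"wy":0,"wz":0,"jaw":-1},{"tx":0,"ty":0,"tz":0,"wx":0,"wy":0,"wz":0,"jaw":-1}])

```text
time: 14.15
tool_pos: [485.3, -51.9, 126.3]
tcp_rot: [0.037, 1.57, -0.289]
contact_force: [-0.3, -0.4, 0.8]
grip_width: 15.7
```

```bash
python3 - <<'E'
from h import *
o=readout.get_obs();T=toolT(o);print(T.round(3),o['contact_force'],o['moment'],o['grip_width'],np.arctan2(T[1,2],T[0,2]))
E
```

```text
[[ 1.00000e-03  3.20000e-01  9.47000e-01  4.85350e+02]
 [-0.00000e+00  9.47000e-01 -3.20000e-01 -5.19220e+01]
 [-1.00000e+00  0.00000e+00  1.00000e-03  1.26291e+02]
 [ 0.00000e+00  0.00000e+00  0.00000e+00  1.00000e+00]] [-0.28188222 -0.3528488   0.82780235] [-0.03005078 -0.12222895 -0.03216827] 15.720932031556039 -0.3255809948150931
```

Turning freely, with almost no moment. Another 1.07 rad to go.

Call:
arm_command(plan=[{"tx":0,"ty":0,"tz":0,"wx":0.07,"wy":0,"wz":0,"jaw":-1},{"tx":0,"ty":0,"tz":0,"wx":0.1,"wy":0,"wz":0,"jaw":-1},{"tx":0,"ty":0,"tz":0,"wx":0.1,"wy":0,"wz":0,"jaw":-1},{"tx":0,"ty":0,"tz":0,"wx":0.1,"wy":0,"wz":0,"jaw":-1},{"tx":0,"ty":0,"tz":0,"wx":0.1,"wy":0,"wz":0,"jaw":-1},{"tx":0,"ty":0,"tz":0,"wx":0.1,"wy":0,"wz":0,"jaw":-1},{"tx":0,"ty":0,"tz":0,"wx":0.1,"wy":0,"wz":0,"jaw":-1},{"tx":0,"ty":0,"tz":0,"wx":0.1,"wy":0,"wz":0,"jaw":-1},{"tx":0,"ty":0,"tz":0,"wx":0.1,"wy":0,"wz":0,"jaw":-1},{"tx":0,"ty":0,"tz":0,"wx":0.1,"wy":0,"wz":0,"jaw":-1},{"tx":0,"ty":0,"tz":0,"wx":0.1,"wy":0,"wz":0,"jaw":-1},{"tx":0,"ty":0,"tz":0,"wx":0,"wy":0,"wz":0,"jaw":-1},{"tx":0,"ty":0,"tz":0,"wx":0,"wy":0,"wz":0,"jaw":-1}])

```text
time: 15.45
tool_pos: [485.2, -51.9, 126.3]
tcp_rot: [1.072, 1.57, -0.32]
contact_force: [0.1, -0.2, 1.9]
grip_width: 16.1
```

```bash
python3 - <<'E'
from h import *
o=readout.get_obs();T=toolT(o);print(T.round(3),o['contact_force'],o['moment'],o['grip_width'],np.arctan2(T[1,2],T[0,2]))
b=imaging.capture('side');cv2.imwrite('pics/side10c.png',cv2.resize(b[130:250,240:360],None,fx=5,fy=5,interpolation=cv2.INTER_CUBIC))
cv2.imwrite('pics/wrist10.png',imaging.capture('wrist'))
E
```

```text
[[ 1.00000e-03  9.84000e-01  1.78000e-01  4.85220e+02]
 [-0.00000e+00  1.78000e-01 -9.84000e-01 -5.19110e+01]
 [-1.00000e+00  1.00000e-03  0.00000e+00  1.26275e+02]
 [ 0.00000e+00  0.00000e+00  0.00000e+00  1.00000e+00]] [ 0.11497574 -0.22168431  1.94225324] [-0.02282877 -0.11755008 -0.0278    ] 16.066804543483613 -1.391780638803506
```

View pics/side10c.png

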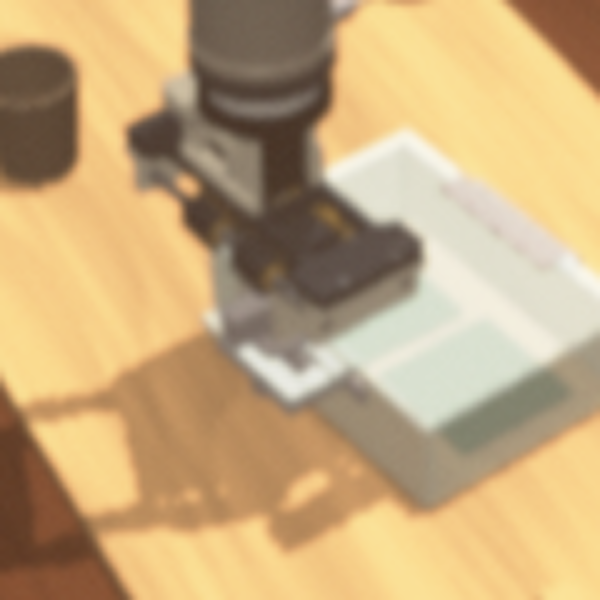

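View pics/wrist10.png

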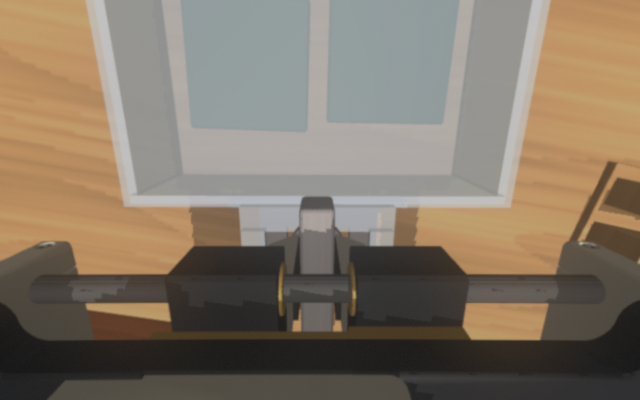

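Call:
arm_command(plan=[{"tx":0,"ty":0,"tz":0,"wx":0,"wy":0,"wz":0,"jaw":0},{"tx":0,"ty":0,"tz":0,"wx":0,"wy":0,"wz":0,"jaw":0},{"tx":0,"ty":0,"tz":0,"wx":0,"wy":0,"wz":0,"jaw":0},{"tx":0,"ty":0,"tz":0,"wx":0,"wy":0,"wz":0,"jaw":0},{"tx":0,"ty":0,"tz":0,"wx":0,"wy":0,"wz":0,"jaw":0},{"tx":-1.0,"ty":0,"tz":0,"wx":0,"wy":0,"wz":0,"jaw":0},{"tx":-2.0,"ty":0,"tz":0,"wx":0,"wy":0,"wz":0,"jaw":0},{"tx":-2.5,"ty":0,"tz":0,"wx":0,"wy":0,"wz":0,"jaw":0},{"tx":-2.5,"ty":0,"tz":0,"wx":0,"wy":0,"wz":0,"jaw":0},{"tx":-2.5,"ty":-2.5,"tz":0,"wx":0,"wy":0,"wz":0,"jaw":0},{"tx":-1.5,"ty":-3.0,"tz":0,"wx":0,"wy":0,"wz":0,"jaw":0},{"tx":0,"ty":-2.0,"tz":0,"wx":0,"wy":0,"wz":0,"jaw":0},{"tx":0,"ty":0,"tz":0,"wx":0,"wy":0,"wz":0,"jaw":0},{"tx":0,"ty":0,"tz":0,"wx":0,"wy":0,"wz":0,"jaw":0}])

```text
time: 16.95
tool_pos: [411.6, -65.0, 246.9]
tcp_rot: [1.113, 1.569, -0.282]
contact_force: [-0.4, 0.1, -0.1]
grip_width: 45.8
```

```bash
python3 - <<'E'
from h import *
import pickle
o=readout.get_obs();pickle.dump(o,open('o11.pkl','wb'));T=toolT(o);print(T.round(3),o['contact_force'],o['grip_width'])
cv2.imwrite('pics/wrist11.png',imaging.capture('wrist'))
for n in ('scene','side'): cv2.imwrite(f'pics/{n}11.png',imaging.capture(n))
b=cv2.imread('pics/side11.png');cv2.imwrite('pics/side11c.png',cv2.resize(b[130:250,240:360],None,fx=5,fy=5,interpolation=cv2.INTER_CUBIC))
b=cv2.imread('pics/scene11.png');cv2.imwrite('pics/scene11c.png',cv2.resize(b[120:260,270:400],None,fx=4,fy=4,interpolation=cv2.INTER_CUBIC))
E
```

```text
[[ 2.00000e-03  9.85000e-01  1.74000e-01  4.11554e+02]
 [-0.00000e+00  1.74000e-01 -9.85000e-01 -6.50500e+01]
 [-1.00000e+00  2.00000e-03  1.00000e-03  2.46936e+02]
 [ 0.00000e+00  0.00000e+00  0.00000e+00  1.00000e+00]] [-0.35054172  0.11171829 -0.07809822] 45.772428195601194
```

View pics/wrist11.png

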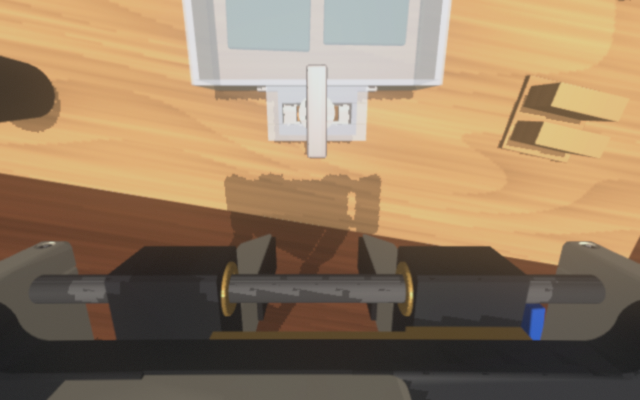

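View pics/side11c.png

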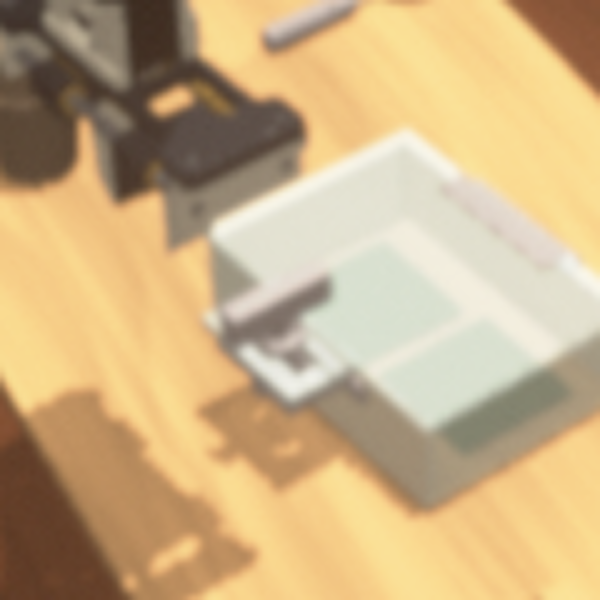

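View pics/scene11c.png

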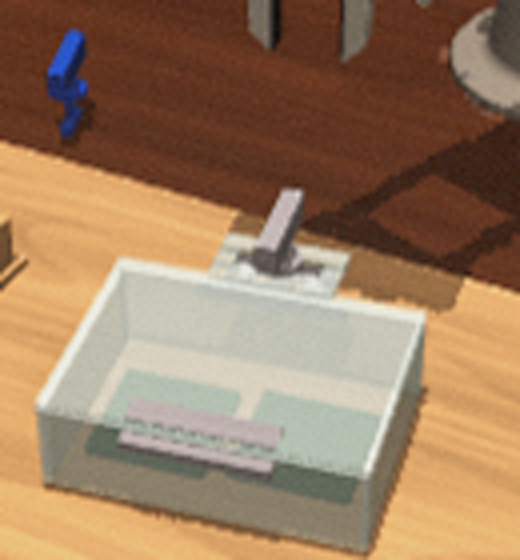

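```bash
python3 - <<'E'
from h import *
import pickle
C=cam('wrist',pickle.load(open('o11.pkl','rb')))
P=np.array([atz(C,p,134) for p in [(307,66),(327,66),(327,157),(307,157)]]);d=(P[0]+P[1]-P[2]-P[3])/2
print(P.mean(0),np.linalg.norm(d),np.linalg.norm(P[1]-P[0]),'bar dir',np.arctan2(d[1],d[0]))
print(readout.get_obs()['contact_force'],readout.get_obs()['time'])
bot.close_job()
E
```

```text
[484.84213511 -51.96805646 134.        ] 67.76086267670784 14.911819810923634 bar dir 0.1745775749572962
[1.23494353 0.09343975 0.07333439] 17.1
the job is handed in; nothing more can be done
```

The display case is shut and the T-key is locked in its slot. I handed the job in at about 17.1 s of the 64 s allowed; no verdict is reported.

- **Lid:** I pushed it shut with the closed fingertips. It stopped at a fingertip height of 94.1 mm, and the expected height for a shut lid is 94 mm.
- **Key:** I took the steel key from its rest and left the blue and orange look-alikes alone. The T-head went down through the lid slot and the keeper without resistance. The collar touched the lid about where expected (tool height 126.2 mm, expected 126.3 mm). I then turned it a quarter turn with almost no resistance, released it and backed away.

**Last checks:**
- **Bar position:** the bar centre is at (484.8, -52.0), within about 0.5 mm of the measured slot centre.
- **Bar direction:** it points at 0.175 rad, which matches the case's x axis (0.174 to 0.178 rad).
- **Key and lid:** the pictures show the key upright and the lid shut.
- **Bystanders:** I checked these by eye only. The tiles look undisturbed, and the parts of the cup and spoon still in view looked in place. I did not look at the rib again after taking the key.
- **Robot contact:** the arm is clear of everything. One last force reading showed 1.2 N sideways, which is about as large as the noise seen earlier in free air.

The bar measured slightly small in the image, 67.8 by 14.9 mm instead of 70 by 16 mm. I put this down to the coarse pixels at its edges.

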